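# Feel for the release notch on a battery dock

## Task

Free the e-bike battery pack's lock: run a fingertip lightly along the top of the metal rail on the charging dock until you feel the notch in it, then reach into the notch and press the catch inside it fully down, so that it stays down. Touch the rail's top before you press the catch. Nothing is to be picked up: leave the pack and everything else on the bench where it lies.

Things in the scene. Friction and masses are not known exactly. Their poses are not given: they have to be found in the camera images.
- dock: charging dock fixed to the bench: black tray 210 x 400 x 8 mm carrying the battery pack and, along its far side, the rail. Origin: centre of its underside, on the bench; x points from the pack to the rail (away from the robot, give or take 13 degrees), y along the rail, z up. The pack's face is 37 mm from the rail's near side; its top is 3 mm above the rail's top.
- rail_mid (a point): middle of the rail's top, 55 mm above the bench; axes as the dock's. The rail is a rigid, flat-topped, bare aluminium bar 26 mm wide (x), 368 mm long (y -184 to +184 mm), 47 mm proud of the tray. One notch, 48 mm long with upright walls, is cut right across it (open to both sides), at a place that differs each time and is not told; it lies wholly within y -144 to +144 mm.
- rail_end (a point): the -y end of the rail's top face (184 mm from its middle), 55 mm above the bench, axes as the dock's. A black end post, 14 mm long and 4 mm taller than the rail, closes each end. The outer 40 mm of rail at each end is always plain. Nothing but the pack stands within 30 mm of the rail's sides.
- catch (a joint): how far the catch is pressed, m: 0 (to 0.0015 at the start) = up, its flat top 20 mm below the rail's top; 0.010 = fully down on its stop, its top 30 mm below the rail's top. It is the floor of the notch, of the same metal, nearly filling it. It slides straight down, needs 4 to 5 N, has no spring and stays where it is left.
- pack: battery pack, grey and black slab 105 x 330 x 50 mm, about 2.4 kg, lying loose on the dock's tray beside the rail; origin: centre of its underside, long along y. Leave in place.
- spacer: black ring 42 mm across, 10 mm high, lying on the pack; origin: centre of its underside. Leave in place.
- bottle: upright white oil bottle 52 mm across, 150 mm tall, beside the dock's +y end; origin: centre of its underside. Leave in place.
- jar: grease jar 64 mm across, 55 mm tall, beside the dock's -y end; origin: centre of its underside. Leave in place.
- wrench: steel wrench lying on the bench beyond the rail, under 20 mm high, along its own x; origin: on the bench under it. Leave in place.
- driver: screwdriver with a blue handle lying on the bench beyond the rail, under 40 mm high, along its own x; origin: on the bench under it. Leave in place.
- pedal: bicycle pedal of dark metal 90 x 80 x 23 mm, lying beyond the rail's +y end; origin: centre of its underside. Leave in place.

How it is judged:
By the outcome, as a careful person would: the job done as asked, in the order asked, and still so for the second after the job is handed in, with the robot touching nothing.
It also fails if it takes over 64 s, if anything falls off the work surface, if the arm or the gripper's body presses on something with over 40 N, if the wrist force passes 120 N, or if a joint passes its speed limit or range.

## Robot

A 6-joint arm with a two-finger parallel gripper is mounted at the origin on the work surface. World frame = base frame: x ahead of the robot, y to its left, z up, the work surface at z = 0. Lengths are in m, angles in degrees, forces in N, time in s.
With the tool pointing down it reaches from about 0.35 to 0.875 m from the base axis. Payload 4.2 kg.
Tool frame: the origin (TCP) lies at the very end of the fingers, on their centre line; the grasp point (between the pads) lies 19 mm behind it (r.hold_point_z is the distance from the TCP to the grasp point, in m); z points along the fingers, y is the direction in which the jaws open and shut (so a half turn about z gives the same grasp; the last joint's range is limited). The gripper opens to 87 mm and grips with 3 to 60 N. Pads are 19 mm wide; open, the fingers measure 117 mm over their backs; the gripper's body (75 mm by 190 mm) begins 51 mm behind the grasp point.
Start: joints at [14.817, 22.042, 0.453, 0, -68.411, -14.817], TCP at [0.625, 0, 0.223] pointing down, gripper open.
Joint ranges: [-179.83, 179.83], [-69.29, 118.12], [-61.27, 80.66], [-181.25, 117.63], [-171.15, -9.14], [-177.46, 177.46]. Speed limits (degrees/s): [159.86, 159.86, 180, 180, 180, 180].

## Interface

Orientations are given as a 3x3 rotation matrix whose columns are the frame's x, y, z axes.
In Python, from station import r, cams, ticket gives the robot as it stands.
- The arm moves only by the tool drive_tool, never from a script. Its argument "deltas" is a list of rows, each an object of numbers: "dx", "dy", "dz": the shift along the tool's x, y, z in m; "wx", "wy", "wz": the turn, a rotation vector about the tool's x, y, z in degrees. A call has 1 to 20 rows; each row is the pose to reach, as a shift and turn from the pose commanded when the call began, along the tool's axes at that moment; what a row does not reach only later rows make up. A row lasts 1/10 s, in which the tool goes at most 50 mm and 8.59 degrees, less where a joint would pass 70% of its speed; a pose out of reach is approached as far as the arm can. A call with a gripper value outside its range is refused whole. "gripper" is the opening, from 0 (shut) to 1 (fully open), set as the call begins (left out, the last holds). The fingers move at their own pace and stop on an object; the grip force is fixed at half the most. Time passes only in rows, so rows that repeat a pose let the fingers close. It gives the time, the measured TCP pose, the force and the opening at its end, in the units of the state.
- r.sense(): the state, without advancing time (a new reading comes with each control period).
- cams.capture(name): name is "scene" or "side" or "wrist"; returns the picture (420x560x3 uint8, red, green, blue); there is no depth.
- cams.camera_model(name): a dict with "intrinsics" (3x3 intrinsics, pixels), "extrinsics" (4x4, takes a point from world to camera coordinates); the wrist camera has in their place "T_tool_cam" (4x4, takes a point from camera to tool coordinates, whose origin is the TCP and whose axes are the flange's). Camera axes: x right, y down, z forward; pixel columns grow to the right and rows downward; lengths in m; the calibration is good to about 2 mm. A picture is of the moment at which its call begins: read the wrist's pose just before it. camera_model takes no time and is no camera call.
- ticket.finish_job(): hands the job in, once; it reports no verdict.
The state is a dict: "time_s": time; "joints": joint angles; "joint_velocities": joint speeds; "effort": joint torques, N m; "tcp_pos": TCP position; "ee_rot": TCP orientation; "wrist_force": force on the tool from outside, world axes, zero at the start; "moment": the same for the moment, N m; "gripper_width": opening from 0.0 (shut) to 1.0 (fully open).
Only numpy, scipy, OpenCV 4.12 (cv2) and the standard library are available. Lean on these libraries where they do the work, as an engineer would, in place of code of your own. Each camera call takes 0.05 s, during which the arm holds its last target.

## Working session

There is one attempt and no reset: what is moved stays moved. The work goes in short steps, Python scripts to look and compute and a tool call to move; the robot and the scene stay as the last step left them, time stands still between calls to the robot, and variables do not carry over. Pictures are saved under pics/ and viewed, and the job is handed in when it is done.

Besides the shell and the picture viewer there is one more tool, called as name([rows], argument=value, ...), one row to a line, values as JSON. drive_tool: Moves the arm, as the interface text tells. Its arguments: {"type":"object","properties":{"deltas":{"type":"array","items":{"type":"object","properties":{"dx":{"type":"number"},"dy":{"type":"number"},"dz":{"type":"number"},"wx":{"type":"number"},"wy":{"type":"number"},"wz":{"type":"number"}}}},"gripper":{"type":"number"}},"required":["deltas"]}

```bash
ls; mkdir -p pics; python3 - <<'E'
from station import r,cams,ticket
import cv2
s=r.sense();print(s['time_s'],s['tcp_pos'],s['ee_rot'],s['wrist_force'],s['gripper_width'])
for n in ['scene','side','wrist']:
    cv2.imwrite(f'pics/{n}0.png',cams.capture(n)[:,:,::-1]);print(cams.camera_model(n))
E
```

```text
pics
0.0 [6.24390038e-01 2.32367472e-05 2.21465567e-01] [[-1.87146613e-04 -9.99997571e-01 -2.19598501e-03]
 [-9.99999980e-01  1.87314661e-04 -7.63198001e-05]
 [ 7.67309549e-05  2.19597068e-03 -9.99997586e-01]] [ 0.2178018  -0.21172379  0.06782825] 1.0009053768161584
{'intrinsics': array([[492.08068681,   0.        , 282.58172761],
       [  0.        , 492.08068681, 210.44763957],
       [  0.        ,   0.        ,   1.        ]]), 'extrinsics': array([[ 0.83843655,  0.54456177,  0.02183195, -0.50249964],
       [ 0.31714353, -0.45492997, -0.83214104, -0.1093012 ],
       [-0.44322019,  0.70462132, -0.55413415,  1.38403726],
       [ 0.        ,  0.        ,  0.        ,  1.        ]])}
{'intrinsics': array([[449.05369548,   0.        , 282.81633693],
       [  0.        , 449.05369548, 212.74798525],
       [  0.        ,   0.        ,   1.        ]]), 'extrinsics': array([[-0.9518518 , -0.30600124, -0.01847691,  0.5506114 ],
       [-0.1462044 ,  0.50610924, -0.84998689,  0.12799923],
       [ 0.26944838, -0.80636014, -0.52647972,  0.78651039],
       [ 0.        ,  0.        ,  0.        ,  1.        ]])}
{'intrinsics': array([[354.3912572 ,   0.        , 282.08724368],
       [  0.        , 354.3912572 , 207.86313924],
       [  0.        ,   0.        ,   1.        ]]), 'T_tool_cam': array([[ 1.02601727e-03, -9.64128960e-01, -2.65432281e-01,
         7.38346327e-02],
       [ 9.99997730e-01,  1.48489613e-03, -1.52813524e-03,
         2.19927807e-04],
       [ 1.86745880e-03, -2.65430110e-01,  9.64128295e-01,
        -1.62961335e-01],
       [ 0.00000000e+00,  0.00000000e+00,  0.00000000e+00,
         1.00000000e+00]])}
```

View pics/scene0.png

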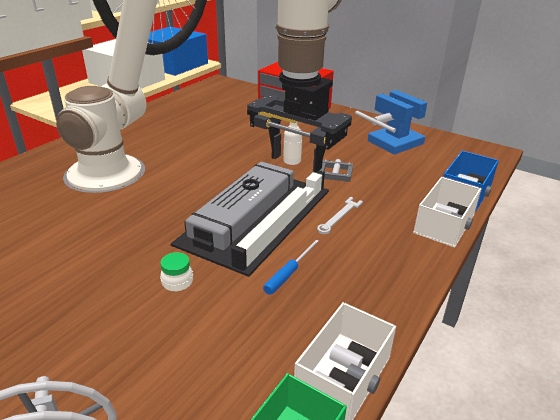

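View pics/side0.png

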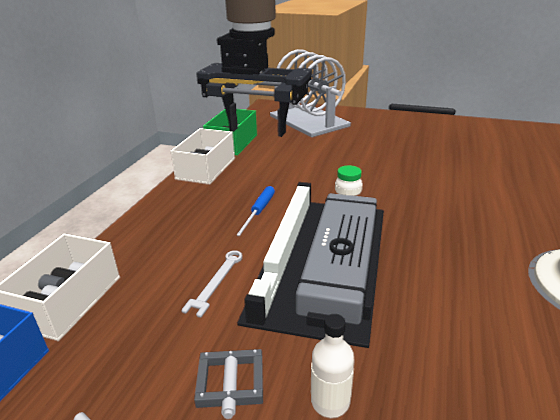

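View pics/wrist0.png

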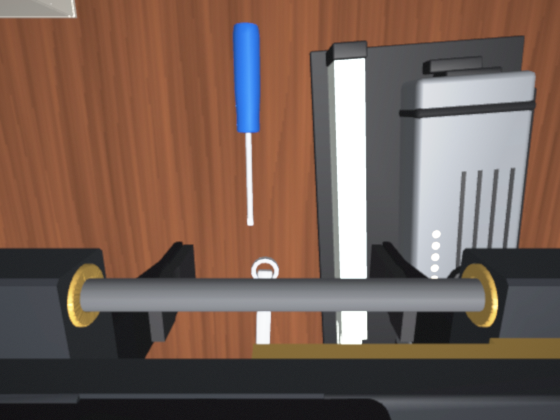

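The wrist view shows the rail at about column 350, rows 45 to 340. The scene and side views show a step near the rail's +y end, at about (305,190) in scene and (268,268) in side. I'll zoom in there.

```bash
python3 - <<'E'
import cv2
a=cv2.imread('pics/scene0.png')[160:280,220:350];cv2.imwrite('pics/z1.png',cv2.resize(a,None,fx=5,fy=5,interpolation=cv2.INTER_CUBIC))
a=cv2.imread('pics/side0.png')[170:330,230:330];cv2.imwrite('pics/z2.png',cv2.resize(a,None,fx=3.7,fy=3.7,interpolation=cv2.INTER_CUBIC))
E
```

```text
(no output)
```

View pics/z1.png

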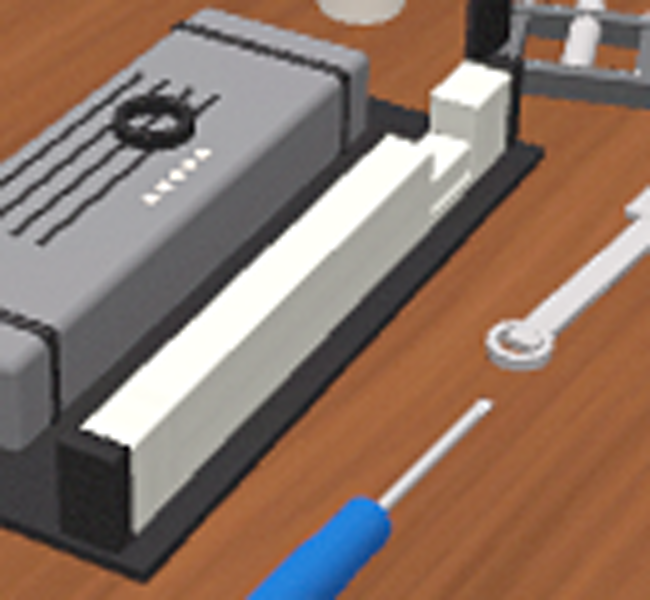

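View pics/z2.png

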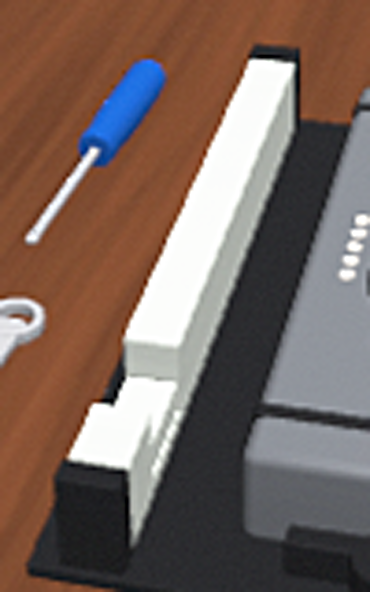

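```bash
cat > h.py <<'E'
import numpy as np
from station import r,cams,ticket
def ray(n,px,z):
    m=cams.camera_model(n);K=m['intrinsics'];E=m['extrinsics'];R=E[:3,:3];t=E[:3,3]
    c=-R.T@t;d=R.T@np.linalg.inv(K)@np.array([px[0],px[1],1.]);return c+d*(z-c[2])/d[2]
def wray(px,z):
    s=r.sense();m=cams.camera_model('wrist');T=m['T_tool_cam'];R=np.array(s['ee_rot']);p=np.array(s['tcp_pos'])
    c=R@T[:3,3]+p;d=R@T[:3,:3]@np.linalg.inv(m['intrinsics'])@np.array([px[0],px[1],1.]);return c+d*(z-c[2])/d[2]
E
python3 - <<'E'
from h import *
np.set_printoptions(precision=4,suppress=True)
for nm,p in dict(endfar=(252,58),endnear=(296,63),n1far=(125,344),n1near=(181,348),n2far=(92,404),n2near=(143,412)).items():
    print('side',nm,ray('side',(p[0]/3.7+230,p[1]/3.7+170),.055))
for nm,p in dict(n1near=(388,135),n1far=(435,152),n2near=(432,97),n2far=(485,110),pnear=(463,62),pfar=(511,72)).items():
    print('scene',nm,ray('scene',(p[0]/5+220,p[1]/5+160),.055))
for p in [(331,58),(365,58),(340,310),(366,310),(335,180),(366,180)]: print('wrist',p,wray(p,.055))
print('bottle',ray('scene',(292,158),0),ray('side',(332,405),0))
E
```

```text
side endfar [ 0.5779 -0.1133  0.055 ]
side endnear [ 0.5507 -0.1144  0.055 ]
side n1far [0.5569 0.1705 0.055 ]
side n1near [0.531 0.166 0.055]
side n2far [0.5563 0.2148 0.055 ]
side n2near [0.5329 0.2135 0.055 ]
scene n1near [0.5372 0.1624 0.055 ]
scene n1far [0.5648 0.1619 0.055 ]
scene n2near [0.5358 0.2078 0.055 ]
scene n2far [0.5647 0.212  0.055 ]
scene pnear [0.5304 0.2488 0.055 ]
scene pfar [0.5564 0.2541 0.055 ]
wrist (331, 58) [ 0.5824 -0.1175  0.055 ]
wrist (365, 58) [ 0.5531 -0.1175  0.055 ]
wrist (340, 310) [0.5638 0.1279 0.055 ]
wrist (366, 310) [0.5365 0.1278 0.055 ]
wrist (335, 180) [ 0.5746 -0.0104  0.055 ]
wrist (366, 180) [ 0.5454 -0.0105  0.055 ]
bottle [0.3884 0.3766 0.    ] [0.3922 0.3657 0.    ]
```

Casting rays onto z = 55 mm puts the rail's centreline from (0.566, -0.116) at about 3.8° yaw. The notch runs from y≈0.165 to 0.212, centred at about (0.547, 0.188). I'll shut the gripper, align it with the rail and hover above the plain rail at y≈0.11.

drive_tool([
  {"dx": -0.01,"dy": 0.007,"dz": 0.0,"wz": -0.4},
  {"dx": -0.03,"dy": 0.02,"dz": 0.01,"wz": -1},
  {"dx": -0.05,"dy": 0.034,"dz": 0.03,"wz": -2},
  {"dx": -0.07,"dy": 0.048,"dz": 0.05,"wz": -3},
  {"dx": -0.09,"dy": 0.06,"dz": 0.07,"wz": -3.8},
  {"dx": -0.105,"dy": 0.07,"dz": 0.09,"wz": -3.8},
  {"dx": -0.11,"dy": 0.074,"dz": 0.11,"wz": -3.8},
  {"dx": -0.11,"dy": 0.074,"dz": 0.12,"wz": -3.8},
  {"dx": -0.11,"dy": 0.074,"dz": 0.125,"wz": -3.8},
  {"dx": -0.11,"dy": 0.074,"dz": 0.125,"wz": -3.8},
  {"dx": -0.11,"dy": 0.074,"dz": 0.125,"wz": -3.8},
  {"dx": -0.11,"dy": 0.074,"dz": 0.125,"wz": -3.8},
  {"dx": -0.11,"dy": 0.074,"dz": 0.125,"wz": -3.8},
  {"dx": -0.11,"dy": 0.074,"dz": 0.125,"wz": -3.8},
], gripper=0)

```text
schema error: expected keys dx, dy, dz, wx, wy, wz
```

```bash
python3 - <<'E'
from h import *
import cv2
s=r.sense();print(s['tcp_pos'],s['ee_rot'],s['wrist_force'],s['gripper_width'],s['time_s'])
a=cams.capture('wrist')[:,:,::-1];cv2.imwrite('pics/w1.png',a)
b=cams.capture('side')[:,:,::-1];cv2.imwrite('pics/s1.png',cv2.resize(b[120:330,180:420],None,fx=2.8,fy=2.8))
E
```

```text
[6.24555621e-01 6.19813018e-06 2.21710558e-01] [[-6.58153479e-05 -9.99998611e-01 -1.66524732e-03]
 [-9.99999987e-01  6.60578059e-05 -1.45544238e-04]
 [ 1.45654038e-04  1.66523772e-03 -9.99998603e-01]] [-0.51277227 -0.4820494  -0.32572226] 0.996318974508907 0.15
```

View pics/w1.png

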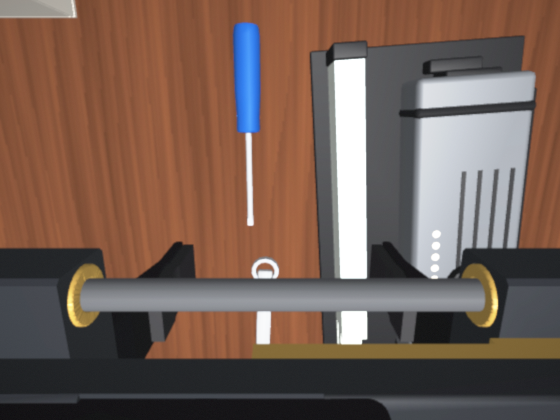

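View pics/s1.png

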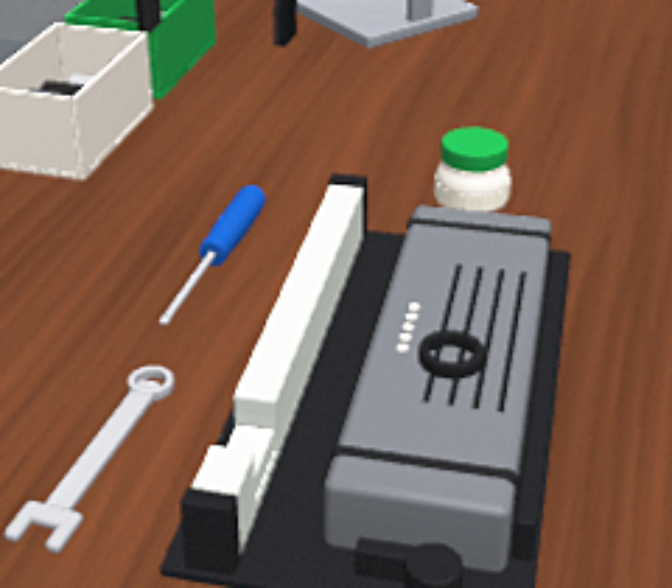

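The call was refused because every row needs all six keys, so nothing moved. Both pictures are unchanged. I'll resend it with full rows.

drive_tool([
  {"dx": -0.01,"dy": 0.007,"dz": 0,"wx": 0,"wy": 0,"wz": -0.4},
  {"dx": -0.03,"dy": 0.02,"dz": 0.01,"wx": 0,"wy": 0,"wz": -1},
  {"dx": -0.05,"dy": 0.034,"dz": 0.03,"wx": 0,"wy": 0,"wz": -2},
  {"dx": -0.07,"dy": 0.048,"dz": 0.05,"wx": 0,"wy": 0,"wz": -3},
  {"dx": -0.09,"dy": 0.06,"dz": 0.07,"wx": 0,"wy": 0,"wz": -3.8},
  {"dx": -0.105,"dy": 0.07,"dz": 0.09,"wx": 0,"wy": 0,"wz": -3.8},
  {"dx": -0.11,"dy": 0.074,"dz": 0.11,"wx": 0,"wy": 0,"wz": -3.8},
  {"dx": -0.11,"dy": 0.074,"dz": 0.12,"wx": 0,"wy": 0,"wz": -3.8},
  {"dx": -0.11,"dy": 0.074,"dz": 0.125,"wx": 0,"wy": 0,"wz": -3.8},
  {"dx": -0.11,"dy": 0.074,"dz": 0.125,"wx": 0,"wy": 0,"wz": -3.8},
  {"dx": -0.11,"dy": 0.074,"dz": 0.125,"wx": 0,"wy": 0,"wz": -3.8},
  {"dx": -0.11,"dy": 0.074,"dz": 0.125,"wx": 0,"wy": 0,"wz": -3.8},
  {"dx": -0.11,"dy": 0.074,"dz": 0.125,"wx": 0,"wy": 0,"wz": -3.8},
], gripper=0)

```text
time_s: 1.55
tcp_pos: [0.5515, 0.1099, 0.0982]
ee_rot: [[0.066, -0.998, 0.001], [-0.998, -0.066, 0.001], [-0.001, -0.001, -1.0]]
wrist_force: [0.1, -0.2, 0.1]
gripper_width: 0.009
```

```bash
python3 - <<'E'
from h import *
import cv2
s=r.sense();print(s['tcp_pos'],s['ee_rot'],s['wrist_force'],s['gripper_width'],s['time_s'])
a=cams.capture('wrist')[:,:,::-1];cv2.imwrite('pics/w2.png',a)
b=cams.capture('side')[:,:,::-1];cv2.imwrite('pics/s2.png',cv2.resize(b[120:330,180:420],None,fx=2.8,fy=2.8))
E
```

```text
[0.55149449 0.10992688 0.09823598] [[ 6.57576025e-02 -9.97834795e-01  1.28820214e-03]
 [-9.97835491e-01 -6.57568650e-02  6.06786363e-04]
 [-5.20764412e-04 -1.32531463e-03 -9.99998986e-01]] [ 0.09224641 -0.22016327  0.14325495] 0.009260819864964864 1.55
```

View pics/w2.png

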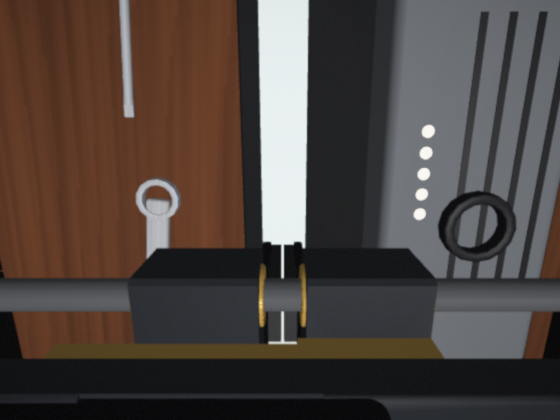

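View pics/s2.png

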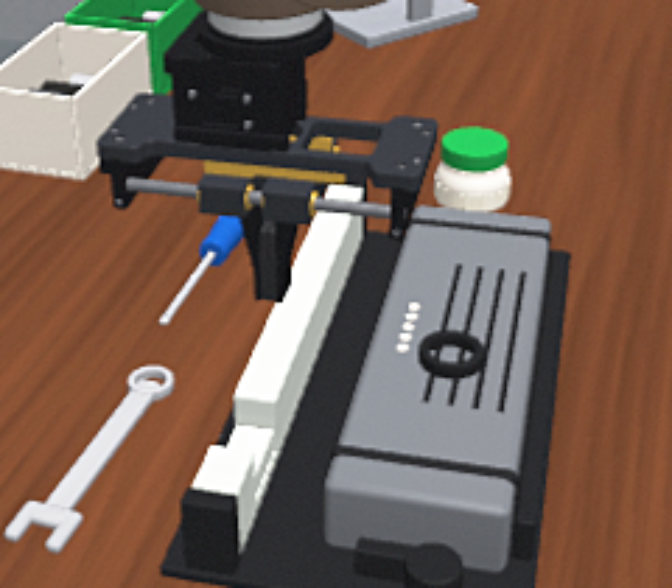

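The rail runs straight up the wrist view, centred at column 284 under the fingers, so alignment is good. Next I'll descend until it just touches.

drive_tool([
  {"dx": 0,"dy": 0,"dz": 0.01,"wx": 0,"wy": 0,"wz": 0},
  {"dx": 0,"dy": 0,"dz": 0.02,"wx": 0,"wy": 0,"wz": 0},
  {"dx": 0,"dy": 0,"dz": 0.03,"wx": 0,"wy": 0,"wz": 0},
  {"dx": 0,"dy": 0,"dz": 0.036,"wx": 0,"wy": 0,"wz": 0},
  {"dx": 0,"dy": 0,"dz": 0.039,"wx": 0,"wy": 0,"wz": 0},
  {"dx": 0,"dy": 0,"dz": 0.04,"wx": 0,"wy": 0,"wz": 0},
  {"dx": 0,"dy": 0,"dz": 0.04,"wx": 0,"wy": 0,"wz": 0},
])

```text
time_s: 2.35
tcp_pos: [0.5511, 0.1101, 0.0575]
ee_rot: [[0.066, -0.998, 0.0], [-0.998, -0.066, -0.0], [0.0, -0.0, -1.0]]
wrist_force: [0.7, -0.1, -0.1]
gripper_width: 0.003
```

drive_tool([
  {"dx": 0,"dy": 0,"dz": 0.0005,"wx": 0,"wy": 0,"wz": 0},
  {"dx": 0,"dy": 0,"dz": 0.001,"wx": 0,"wy": 0,"wz": 0},
  {"dx": 0,"dy": 0,"dz": 0.001,"wx": 0,"wy": 0,"wz": 0},
])

```text
time_s: 2.65
tcp_pos: [0.5511, 0.1101, 0.0568]
ee_rot: [[0.066, -0.998, 0.0], [-0.998, -0.066, 0.0], [-0.0, -0.001, -1.0]]
wrist_force: [0.5, 0.1, -0.7]
gripper_width: 0.008
```

drive_tool([
  {"dx": 0,"dy": 0,"dz": 0.0005,"wx": 0,"wy": 0,"wz": 0},
  {"dx": 0,"dy": 0,"dz": 0.0005,"wx": 0,"wy": 0,"wz": 0},
  {"dx": 0,"dy": 0,"dz": 0.0005,"wx": 0,"wy": 0,"wz": 0},
])

```text
time_s: 2.95
tcp_pos: [0.551, 0.11, 0.0561]
ee_rot: [[0.066, -0.998, 0.0], [-0.998, -0.066, -0.0], [0.0, -0.0, -1.0]]
wrist_force: [-0.2, 0.5, 0.0]
gripper_width: 0.009
```

drive_tool([
  {"dx": 0,"dy": 0,"dz": 0.0005,"wx": 0,"wy": 0,"wz": 0},
  {"dx": 0,"dy": 0,"dz": 0.0005,"wx": 0,"wy": 0,"wz": 0},
  {"dx": 0,"dy": 0,"dz": 0.0005,"wx": 0,"wy": 0,"wz": 0},
])

```text
time_s: 3.25
tcp_pos: [0.551, 0.11, 0.0555]
ee_rot: [[0.066, -0.998, -0.0], [-0.998, -0.066, 0.0], [-0.0, 0.0, -1.0]]
wrist_force: [0.2, -0.2, 0.5]
gripper_width: 0.007
```

drive_tool([
  {"dx": 0,"dy": 0,"dz": 0.0003,"wx": 0,"wy": 0,"wz": 0},
  {"dx": 0,"dy": 0,"dz": 0.0003,"wx": 0,"wy": 0,"wz": 0},
  {"dx": 0,"dy": 0,"dz": 0.0003,"wx": 0,"wy": 0,"wz": 0},
])

```text
time_s: 3.55
tcp_pos: [0.551, 0.11, 0.0555]
ee_rot: [[0.066, -0.998, 0.0], [-0.998, -0.066, 0.0], [-0.0, -0.0, -1.0]]
wrist_force: [-1.1, 0.3, 3.4]
gripper_width: 0.002
```

The finger touched the rail at z = 0.0555 with 3.4 N. Now I'll slide lightly towards +y (tool -x).

drive_tool([
  {"dx": -0.002,"dy": 0,"dz": 0,"wx": 0,"wy": 0,"wz": 0},
  {"dx": -0.005,"dy": 0,"dz": 0,"wx": 0,"wy": 0,"wz": 0},
  {"dx": -0.008,"dy": 0,"dz": 0,"wx": 0,"wy": 0,"wz": 0},
  {"dx": -0.011,"dy": 0,"dz": 0,"wx": 0,"wy": 0,"wz": 0},
  {"dx": -0.014,"dy": 0,"dz": 0,"wx": 0,"wy": 0,"wz": 0},
  {"dx": -0.017,"dy": 0,"dz": 0,"wx": 0,"wy": 0,"wz": 0},
  {"dx": -0.02,"dy": 0,"dz": 0,"wx": 0,"wy": 0,"wz": 0},
])

```text
time_s: 4.25
tcp_pos: [0.5498, 0.1301, 0.0555]
ee_rot: [[0.067, -0.998, 0.0], [-0.998, -0.067, -0.0], [0.0, -0.0, -1.0]]
wrist_force: [0.8, -3.6, 4.4]
gripper_width: 0.004
```

drive_tool([
  {"dx": -0.003,"dy": 0,"dz": 0,"wx": 0,"wy": 0,"wz": 0},
  {"dx": -0.006,"dy": 0,"dz": 0,"wx": 0,"wy": 0,"wz": 0},
  {"dx": -0.009,"dy": 0,"dz": 0,"wx": 0,"wy": 0,"wz": 0},
  {"dx": -0.012,"dy": 0,"dz": 0,"wx": 0,"wy": 0,"wz": 0},
  {"dx": -0.015,"dy": 0,"dz": 0,"wx": 0,"wy": 0,"wz": 0},
  {"dx": -0.018,"dy": 0,"dz": 0,"wx": 0,"wy": 0,"wz": 0},
  {"dx": -0.02,"dy": 0,"dz": 0,"wx": 0,"wy": 0,"wz": 0},
])

```text
time_s: 4.95
tcp_pos: [0.5484, 0.1501, 0.0554]
ee_rot: [[0.067, -0.998, 0.0], [-0.998, -0.067, -0.0], [0.0, -0.0, -1.0]]
wrist_force: [0.5, -4.0, 5.0]
gripper_width: 0.008
```

drive_tool([
  {"dx": -0.003,"dy": 0,"dz": 0,"wx": 0,"wy": 0,"wz": 0},
  {"dx": -0.006,"dy": 0,"dz": 0,"wx": 0,"wy": 0,"wz": 0},
  {"dx": -0.009,"dy": 0,"dz": 0,"wx": 0,"wy": 0,"wz": 0},
  {"dx": -0.012,"dy": 0,"dz": 0,"wx": 0,"wy": 0,"wz": 0},
  {"dx": -0.015,"dy": 0,"dz": 0,"wx": 0,"wy": 0,"wz": 0},
])

```text
time_s: 5.45
tcp_pos: [0.5473, 0.1649, 0.0554]
ee_rot: [[0.066, -0.998, -0.0], [-0.998, -0.066, -0.0], [0.0, 0.0, -1.0]]
wrist_force: [0.4, -3.8, 6.0]
gripper_width: 0.003
```

drive_tool([
  {"dx": -0.002,"dy": 0,"dz": 0,"wx": 0,"wy": 0,"wz": 0},
  {"dx": -0.004,"dy": 0,"dz": 0,"wx": 0,"wy": 0,"wz": 0},
])

```text
time_s: 5.65
tcp_pos: [0.547, 0.1689, 0.0554]
ee_rot: [[0.066, -0.998, -0.0], [-0.998, -0.066, -0.0], [0.0, 0.0, -1.0]]
wrist_force: [0.9, -4.4, 4.1]
gripper_width: 0.008
```

drive_tool([
  {"dx": -0.002,"dy": 0,"dz": 0,"wx": 0,"wy": 0,"wz": 0},
  {"dx": -0.004,"dy": 0,"dz": 0,"wx": 0,"wy": 0,"wz": 0},
])

```text
time_s: 5.85
tcp_pos: [0.5467, 0.1731, 0.0552]
ee_rot: [[0.066, -0.998, -0.0], [-0.998, -0.066, 0.0], [-0.0, 0.0, -1.0]]
wrist_force: [0.1, -2.6, 3.9]
gripper_width: 0.006
```

drive_tool([
  {"dx": -0.002,"dy": 0,"dz": 0,"wx": 0,"wy": 0,"wz": 0},
  {"dx": -0.004,"dy": 0,"dz": 0,"wx": 0,"wy": 0,"wz": 0},
])

```text
time_s: 6.05
tcp_pos: [0.5461, 0.1776, 0.0545]
ee_rot: [[0.066, -0.998, -0.001], [-0.998, -0.066, 0.001], [-0.001, 0.001, -1.0]]
wrist_force: [0.9, 0.2, -0.9]
gripper_width: 0.006
```

Contact was lost between y = 0.174 and 0.178. That puts the notch's -y wall at about 0.166 and its centre at about 0.190, which agrees with the cameras. I'll move to the centre and go down towards the catch.

drive_tool([
  {"dx": -0.004,"dy": 0,"dz": 0,"wx": 0,"wy": 0,"wz": 0},
  {"dx": -0.008,"dy": 0,"dz": 0,"wx": 0,"wy": 0,"wz": 0},
  {"dx": -0.012,"dy": 0,"dz": 0,"wx": 0,"wy": 0,"wz": 0},
  {"dx": -0.012,"dy": 0,"dz": 0.004,"wx": 0,"wy": 0,"wz": 0},
  {"dx": -0.012,"dy": 0,"dz": 0.008,"wx": 0,"wy": 0,"wz": 0},
  {"dx": -0.012,"dy": 0,"dz": 0.012,"wx": 0,"wy": 0,"wz": 0},
  {"dx": -0.012,"dy": 0,"dz": 0.015,"wx": 0,"wy": 0,"wz": 0},
  {"dx": -0.012,"dy": 0,"dz": 0.017,"wx": 0,"wy": 0,"wz": 0},
  {"dx": -0.012,"dy": 0,"dz": 0.017,"wx": 0,"wy": 0,"wz": 0},
])

```text
time_s: 6.95
tcp_pos: [0.5456, 0.1886, 0.0378]
ee_rot: [[0.066, -0.998, -0.001], [-0.998, -0.066, -0.0], [0.0, 0.001, -1.0]]
wrist_force: [-0.4, 0.5, -0.8]
gripper_width: 0.001
```

drive_tool([
  {"dx": 0,"dy": 0,"dz": 0.001,"wx": 0,"wy": 0,"wz": 0},
  {"dx": 0,"dy": 0,"dz": 0.002,"wx": 0,"wy": 0,"wz": 0},
  {"dx": 0,"dy": 0,"dz": 0.003,"wx": 0,"wy": 0,"wz": 0},
  {"dx": 0,"dy": 0,"dz": 0.004,"wx": 0,"wy": 0,"wz": 0},
  {"dx": 0,"dy": 0,"dz": 0.004,"wx": 0,"wy": 0,"wz": 0},
])

```text
time_s: 7.45
tcp_pos: [0.5458, 0.1889, 0.0343]
ee_rot: [[0.066, -0.998, 0.0], [-0.998, -0.066, 0.0], [-0.0, -0.0, -1.0]]
wrist_force: [0.5, 0.1, 0.1]
gripper_width: 0.005
```

drive_tool([
  {"dx": 0,"dy": 0,"dz": 0.001,"wx": 0,"wy": 0,"wz": 0},
  {"dx": 0,"dy": 0,"dz": 0.002,"wx": 0,"wy": 0,"wz": 0},
  {"dx": 0,"dy": 0,"dz": 0.003,"wx": 0,"wy": 0,"wz": 0},
  {"dx": 0,"dy": 0,"dz": 0.003,"wx": 0,"wy": 0,"wz": 0},
])

```text
time_s: 7.85
tcp_pos: [0.5458, 0.1889, 0.0314]
ee_rot: [[0.066, -0.998, 0.0], [-0.998, -0.066, 0.0], [-0.0, -0.0, -1.0]]
wrist_force: [-1.6, -0.5, 3.8]
gripper_width: 0.007
```

drive_tool([
  {"dx": 0,"dy": 0,"dz": 0.001,"wx": 0,"wy": 0,"wz": 0},
  {"dx": 0,"dy": 0,"dz": 0.002,"wx": 0,"wy": 0,"wz": 0},
  {"dx": 0,"dy": 0,"dz": 0.003,"wx": 0,"wy": 0,"wz": 0},
  {"dx": 0,"dy": 0,"dz": 0.004,"wx": 0,"wy": 0,"wz": 0},
  {"dx": 0,"dy": 0,"dz": 0.004,"wx": 0,"wy": 0,"wz": 0},
])

```text
time_s: 8.35
tcp_pos: [0.5458, 0.1889, 0.027]
ee_rot: [[0.066, -0.998, 0.0], [-0.998, -0.066, 0.0], [-0.0, -0.0, -1.0]]
wrist_force: [-0.2, -0.2, 2.6]
gripper_width: 0.006
```

drive_tool([
  {"dx": 0,"dy": 0,"dz": 0.0005,"wx": 0,"wy": 0,"wz": 0},
  {"dx": 0,"dy": 0,"dz": 0.001,"wx": 0,"wy": 0,"wz": 0},
  {"dx": 0,"dy": 0,"dz": 0.0015,"wx": 0,"wy": 0,"wz": 0},
  {"dx": 0,"dy": 0,"dz": 0.0015,"wx": 0,"wy": 0,"wz": 0},
])

```text
time_s: 8.75
tcp_pos: [0.5458, 0.1889, 0.0257]
ee_rot: [[0.066, -0.998, 0.0], [-0.998, -0.066, 0.0], [-0.0, -0.0, -1.0]]
wrist_force: [-0.8, 0.2, 3.4]
gripper_width: 0.008
```

The catch slides at about 4 N. I'll press on until the force rises at the stop.

drive_tool([
  {"dx": 0,"dy": 0,"dz": 0.0005,"wx": 0,"wy": 0,"wz": 0},
  {"dx": 0,"dy": 0,"dz": 0.001,"wx": 0,"wy": 0,"wz": 0},
  {"dx": 0,"dy": 0,"dz": 0.001,"wx": 0,"wy": 0,"wz": 0},
  {"dx": 0,"dy": 0,"dz": 0.001,"wx": 0,"wy": 0,"wz": 0},
])

```text
time_s: 9.15
tcp_pos: [0.5458, 0.1889, 0.0254]
ee_rot: [[0.067, -0.998, 0.0], [-0.998, -0.067, 0.0], [-0.0, -0.0, -1.0]]
wrist_force: [-1.8, -0.2, 7.1]
gripper_width: 0.005
```

drive_tool([
  {"dx": 0,"dy": 0,"dz": 0.0005,"wx": 0,"wy": 0,"wz": 0},
  {"dx": 0,"dy": 0,"dz": 0.0005,"wx": 0,"wy": 0,"wz": 0},
  {"dx": 0,"dy": 0,"dz": 0.0005,"wx": 0,"wy": 0,"wz": 0},
])

```text
time_s: 9.45
tcp_pos: [0.5459, 0.1889, 0.0254]
ee_rot: [[0.067, -0.998, 0.001], [-0.998, -0.067, 0.0], [0.0, -0.001, -1.0]]
wrist_force: [-2.5, -0.9, 9.0]
gripper_width: 0.003
```

drive_tool([
  {"dx": 0,"dy": 0,"dz": 0.0005,"wx": 0,"wy": 0,"wz": 0},
  {"dx": 0,"dy": 0,"dz": 0.001,"wx": 0,"wy": 0,"wz": 0},
  {"dx": 0,"dy": 0,"dz": 0.001,"wx": 0,"wy": 0,"wz": 0},
  {"dx": 0,"dy": 0,"dz": 0.001,"wx": 0,"wy": 0,"wz": 0},
])

```text
time_s: 9.85
tcp_pos: [0.546, 0.1889, 0.0253]
ee_rot: [[0.067, -0.998, 0.001], [-0.998, -0.067, -0.0], [0.0, -0.001, -1.0]]
wrist_force: [-4.6, -1.2, 14.1]
gripper_width: 0.001
```

drive_tool([
  {"dx": 0,"dy": 0,"dz": -0.002,"wx": 0,"wy": 0,"wz": 0},
  {"dx": 0,"dy": 0,"dz": -0.005,"wx": 0,"wy": 0,"wz": 0},
  {"dx": 0,"dy": 0,"dz": -0.01,"wx": 0,"wy": 0,"wz": 0},
  {"dx": 0,"dy": 0,"dz": -0.02,"wx": 0,"wy": 0,"wz": 0},
  {"dx": 0,"dy": 0,"dz": -0.035,"wx": 0,"wy": 0,"wz": 0},
  {"dx": 0,"dy": 0,"dz": -0.055,"wx": 0,"wy": 0,"wz": 0},
  {"dx": 0,"dy": 0,"dz": -0.08,"wx": 0,"wy": 0,"wz": 0},
  {"dx": 0,"dy": 0,"dz": -0.11,"wx": 0,"wy": 0,"wz": 0},
  {"dx": 0,"dy": 0,"dz": -0.14,"wx": 0,"wy": 0,"wz": 0},
  {"dx": 0,"dy": 0,"dz": -0.17,"wx": 0,"wy": 0,"wz": 0},
  {"dx": 0,"dy": 0,"dz": -0.18,"wx": 0,"wy": 0,"wz": 0},
  {"dx": 0,"dy": 0,"dz": -0.18,"wx": 0,"wy": 0,"wz": 0},
  {"dx": 0,"dy": 0,"dz": -0.18,"wx": 0,"wy": 0,"wz": 0},
])

```text
time_s: 11.15
tcp_pos: [0.5449, 0.1886, 0.2021]
ee_rot: [[0.066, -0.998, -0.002], [-0.998, -0.066, -0.001], [0.0, 0.002, -1.0]]
wrist_force: [-0.2, 0.1, -0.3]
gripper_width: 0.006
```

```bash
python3 - <<'E'
from h import *
import cv2
b=cams.capture('side')[:,:,::-1];cv2.imwrite('pics/s3.png',cv2.resize(b[120:330,180:420],None,fx=2.8,fy=2.8,interpolation=cv2.INTER_CUBIC))
E
```

```text
(no output)
```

View pics/s3.png

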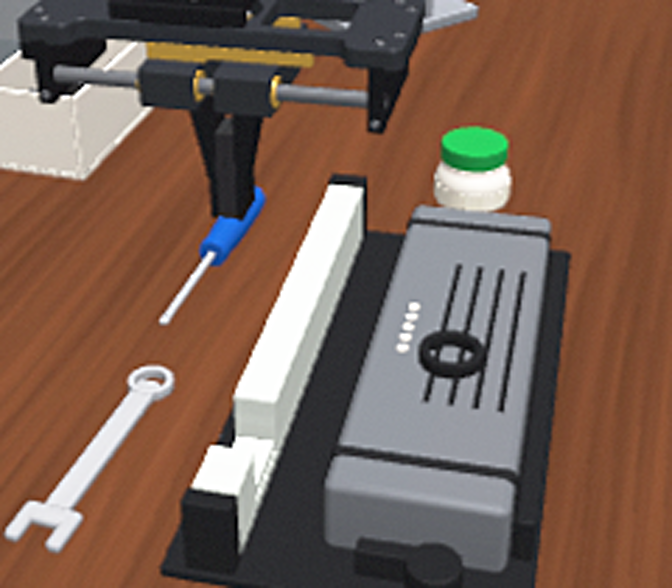

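The notch floor at about (262,445) in the crop sits lower than before, and the -y wall shows taller. The pack, spacer, jar and tools look unmoved, and the arm is clear.

```bash
python3 -c "
from station import ticket
print(ticket.finish_job())"
```

```text
the job is handed in; nothing more can be done
None
```

The catch is pressed fully down on its stop, and the job was handed in at about 11 s of the 64 s allowed.

- **Touch:** With the gripper shut, the fingers met the rail's top at z = 0.0555 m, at y ≈ 0.11 m. I ran them along it with about 3–6 N until the force vanished at y ≈ 0.175 m. This agrees with the camera estimate of the notch at y 0.165–0.212 m.
- **Press:** I centred the fingers in the notch and pushed down. The catch slid at about 3–4 N, then stopped at z = 0.0253 m, 30 mm below the rail's top. I confirmed the stop by pressing to 14 N.
- **Last checks:** After I raised the arm clear, the wrist force was about zero. The side view shows the notch floor lower than at the start. The pack, spacer, jar, wrench and driver look unmoved there; the bottle and pedal were mostly or wholly outside that cropped view.

One early move call was refused because its rows lacked some keys. It moved nothing, and I sent it again in full. No check failed or disagreed.

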